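# Park the microscope objectives in order of length

## Robot

A 6-joint arm with a two-finger parallel gripper is mounted at the origin on the work surface. World frame = base frame: x ahead of the robot, y to its left, z up, the work surface at z = 0. Lengths are in m, angles in rad, forces in N, time in s.
With the tool pointing down it reaches from about 0.275 to 0.85 m from the base axis. Payload 5.2 kg.
Tool frame: the origin (TCP) lies midway between the tips of the shut fingers; the grasp point (between the pads) lies 19 mm behind it (bot.tcp_to_grasp is the z of the grasp point in the tool frame, in m); z points along the fingers, y is the line along which they close (so a half turn about z gives the same grasp; the last joint's range is limited). The gripper opens to 85 mm and grips with 20 to 120 N. Pads are 22 mm wide; open, the fingers measure 114 mm over their backs; the gripper's body (76 mm by 85 mm) begins 54 mm behind the grasp point. The pads swing forward as they close: fully open they stand 13 mm farther back than shut.
Start: joints at [1.112, 0.259, 1.535, -0, 1.348, -0.203], TCP at [0.139, 0.532, 0.231] pointing down, gripper open.
Joint ranges: [-3.14, 3.14], [-0.91, 2.08], [0.19, 2.58], [-1.22, 4.36], [0.22, 2.71], [-3.12, 3.12]. Speed limits (rad/s): [2.57, 2.57, 3.14, 3.14, 3.14, 3.14].

## Interface

Orientations are given as [roll, pitch, yaw] about the fixed x, y, z axes, in that order (R = Rz(yaw) Ry(pitch) Rx(roll)).
In Python, from bench import bot gives the robot as it stands. The module is installed in compiled form; this text tells all that it offers.
- The arm moves only by the tool move_arm, never from a script. Its argument "motion" is a list of rows, each a list of 3 entries, a list of its own where there are three numbers: the shift along the tool's x, y, z in m, then the turn, a rotation vector about the tool's x, y, z in degrees, then the closure, from -1 (fully open) to 1 (shut). A call has 1 to 10 rows; each row shifts and turns the commanded pose from where the row before left it, along the tool's axes as they then stand; what a row does not reach is not made up. A row lasts 1/12 s, in which the tool goes at most 41.7 mm and 7.16 degrees, less where a joint would pass 70% of its speed; a pose out of reach is approached as far as the arm can. A call with a gripper value outside its range is refused whole. The fingers move at their own pace and stop on an object; "grip_force" is the grip in N (left out, the last holds). Time passes only in rows, so rows that do not move let the fingers close. It gives the time, the measured TCP pose, the force, the opening and the grip force at its end, in the units of the state.
- bot.read_state(): the state, without advancing time (a new reading comes with each control period).
- bot.grab_frame(name): name is "scene" or "side" or "wrist"; returns (picture, depth): 400x640x3 uint8, blue, green, red; 400x640 float32, m along the optical axis (not along the pixel's ray), 0 where there is no reading.
- bot.calibration(name): a dict with "intrinsics" (3x3 intrinsics, pixels), "k1" (the pictures are not rectified: a ray, as slopes to the right and down, at radius r is drawn at 1 + k1 r^2 times it, then the intrinsics apply), "origin" and "attitude" of the camera in the world. Camera axes: x right, y down, z forward; pixel columns grow to the right and rows downward; lengths in m; the calibration is good to about 2 mm. A picture is of the moment at which its call begins: read the wrist's pose just before it. calibration takes no time and is no camera call; for the wrist camera it gives the pose at the moment of the call.
- bot.finish_job(): hands the job in; it is judged then, once.
The state is a dict: "t": time; "q": joint angles; "joint_vel": joint speeds; "tau": joint torques, N m; "position": TCP position; "tool_rot": TCP orientation; "force": force on the tool from outside, world axes, zero at the start; "torque": the same for the moment, N m; "gripper_width": opening from 0.0 (shut) to 1.0 (fully open); "grasp_force": force on a finger pad.
Only numpy, scipy, OpenCV 4.12 (cv2) and the standard library are available. Lean on these libraries where they do the work, as an engineer would, in place of code of your own. Each camera call takes 0.05 s, during which the arm holds its last target. There are 200 camera calls.

## Task

Stand the four microscope objectives in the four dishes on the parking rail, lens upward as they are now and one to a dish, in order of length: the shortest in the dish next to the revolving nosepiece, rising to the longest at the far end of the rail, ready to be screwed back in that order. They are delicate: lower each one right down before letting go, and never drop one or tip it over.

Things in the scene. Friction and masses are not known exactly. Their poses are not given: they have to be found in the camera images.
- obj_a_mid (a point): shortest objective: 34 mm tall, plain straight barrel to the top with a broad flat front lens (21 mm across); aluminium barrel 30 mm across from 11 mm up, black ring 32 mm across from 5 to 11 mm, brass thread 25 mm across below; about 90 g, loose, stands upright on the bench, 25 mm or more clear of small bystanders under 60 mm high. This point: on its axis, half-way up (17 mm above its foot); z up.
- obj_b_mid (a point): second shortest objective: 44 mm tall, straight barrel to 34 mm, then a short blunt cone with a 13 mm lens; aluminium barrel 30 mm across from 11 mm up, black ring 32 mm across from 5 to 11 mm, brass thread 25 mm across below; about 120 g, loose, stands upright on the bench, 25 mm or more clear of small bystanders under 60 mm high. This point: on its axis, half-way up (22 mm above its foot); z up.
- obj_c_mid (a point): second longest objective: 54 mm tall, straight barrel to 40 mm, then a cone with a 9 mm lens; aluminium barrel 30 mm across from 11 mm up, black ring 32 mm across from 5 to 11 mm, brass thread 25 mm across below; about 150 g, loose, stands upright on the bench, 25 mm or more clear of small bystanders under 60 mm high. This point: on its axis, half-way up (27 mm above its foot); z up.
- obj_d_mid (a point): longest objective: 64 mm tall, straight barrel to 46 mm, then a narrower 24 mm nose, coned at the tip, with a tiny 5 mm lens; aluminium barrel 30 mm across from 11 mm up, black ring 32 mm across from 5 to 11 mm, brass thread 25 mm across below; about 190 g, loose, stands upright on the bench, 25 mm or more clear of small bystanders under 60 mm high. This point: on its axis, half-way up (32 mm above its foot); z up.
- dish_a: one of four identical round black parking dishes in a row on the rail (the letters do not tell the order along the row): flat rubber floor 48 mm across, rim 54 mm outside and 3 mm above the floor, on a dark saddle 52 x 40 mm clamped to a low aluminium rail, 68 to 100 mm from its neighbours, fixed. Origin at the centre of the dish floor, 25 mm above the bench; z up; y along the rail, x across it.
- dish_b: one of four identical round black parking dishes in a row on the rail (the letters do not tell the order along the row): flat rubber floor 48 mm across, rim 54 mm outside and 3 mm above the floor, on a dark saddle 52 x 40 mm clamped to a low aluminium rail, 68 to 100 mm from its neighbours, fixed. Origin at the centre of the dish floor, 25 mm above the bench; z up; y along the rail, x across it.
- dish_c: one of four identical round black parking dishes in a row on the rail (the letters do not tell the order along the row): flat rubber floor 48 mm across, rim 54 mm outside and 3 mm above the floor, on a dark saddle 52 x 40 mm clamped to a low aluminium rail, 68 to 100 mm from its neighbours, fixed. Origin at the centre of the dish floor, 25 mm above the bench; z up; y along the rail, x across it.
- dish_d: one of four identical round black parking dishes in a row on the rail (the letters do not tell the order along the row): flat rubber floor 48 mm across, rim 54 mm outside and 3 mm above the floor, on a dark saddle 52 x 40 mm clamped to a low aluminium rail, 68 to 100 mm from its neighbours, fixed. Origin at the centre of the dish floor, 25 mm above the bench; z up; y along the rail, x across it.
- nosepiece: the microscope's revolving nosepiece, off the microscope: a black six-port turret with a knurled ring 118 mm across, 47 mm high, standing on the bench in line with the rail just past one end of it (either end; a grey slide box stands past the other end), fixed. Origin at the centre of its underside on the bench; z up. The dishes' centres lie about 125, 210, 290 and 375 mm from it, each within 25 mm.
Not all that is in view belongs to the job. Leave any blue or red look-alike of the dish_c alone. Leave any blue look-alike of the part that bears obj_a_mid alone.

How it is judged:
At the end, for the whole second after the job is handed in: Each objective stands upright (within 6 degrees) and at rest on the floor of a dish of its own, its axis within 13 mm of the dish's centre: the 34 mm one in the dish nearest the nosepiece, then the 44 mm, the 54 mm and, in the farthest dish, the 64 mm one ((horizontal distance between obj_a_mid and dish_a below 0.013 m or horizontal distance between obj_a_mid and dish_b below 0.013 m or horizontal distance between obj_a_mid and dish_c below 0.013 m or horizontal distance between obj_a_mid and dish_d below 0.013 m) and horizontal distance between obj_a_mid and nosepiece between 0.06 and 0.166 m and height (world z) of obj_a_mid between 0.038 and 0.046 m and angle between each of obj_a_mid, obj_b_mid, obj_c_mid, obj_d_mid's own z axis and vertical below 0.1 rad and linear speed of each of obj_a, obj_b, obj_c, obj_d below 0.02 m/s and (horizontal distance between obj_b_mid and dish_a below 0.013 m or horizontal distance between obj_b_mid and dish_b below 0.013 m or horizontal distance between obj_b_mid and dish_c below 0.013 m or horizontal distance between obj_b_mid and dish_d below 0.013 m) and horizontal distance between obj_b_mid and nosepiece between 0.166 and 0.25 m and height (world z) of obj_b_mid between 0.043 and 0.051 m and (horizontal distance between obj_c_mid and dish_a below 0.013 m or horizontal distance between obj_c_mid and dish_b below 0.013 m or horizontal distance between obj_c_mid and dish_c below 0.013 m or horizontal distance between obj_c_mid and dish_d below 0.013 m) and horizontal distance between obj_c_mid and nosepiece between 0.25 and 0.334 m and height (world z) of obj_c_mid between 0.048 and 0.056 m and (horizontal distance between obj_d_mid and dish_a below 0.013 m or horizontal distance between obj_d_mid and dish_b below 0.013 m or horizontal distance between obj_d_mid and dish_c below 0.013 m or horizontal distance between obj_d_mid and dish_d below 0.013 m) and horizontal distance between obj_d_mid and nosepiece between 0.334 and 0.44 m and height (world z) of obj_d_mid between 0.053 and 0.061 m); the robot touches nothing.
It fails at once if an objective is tipped over (more than 45 degrees from upright) (angle between any of obj_a_mid, obj_b_mid, obj_c_mid, obj_d_mid's own z axis and vertical above 0.785 rad).
It fails at once if an objective is let go with its foot more than 20 mm above the dish floors ((height (world z) of obj_a_mid above 0.062 m and contact force between obj_a and the fingers below 0.05 N) or (height (world z) of obj_b_mid above 0.067 m and contact force between obj_b and the fingers below 0.05 N) or (height (world z) of obj_c_mid above 0.072 m and contact force between obj_c and the fingers below 0.05 N) or (height (world z) of obj_d_mid above 0.077 m and contact force between obj_d and the fingers below 0.05 N)).
It also fails if it takes over 93 s, if anything falls off the work surface, if the arm or the gripper's body presses on something with over 40 N, if the wrist force passes 120 N, or if a joint passes its speed limit or range.

## Working session

There is one attempt and no reset: what is moved stays moved. The work goes in short steps, Python scripts to look and compute and a tool call to move; the robot and the scene stay as the last step left them, time stands still between calls to the robot, and variables do not carry over. Pictures are saved under pics/ and viewed, at most 14 in all, crops included, and the job is handed in when it is done.

Besides the shell and the picture viewer there is one more tool, called after ">>>" as a command line: name --argument value ..., lists and objects as JSON in quotes. move_arm: Moves the arm, as the interface text tells. Its arguments: {"type":"object","properties":{"motion":{"type":"array"},"grip_force":{"type":"number"}},"required":["motion"]}

```bash
mkdir -p pics; cat > h.py <<'E'
import numpy as np, cv2
from bench import bot
def cam(n):
    c=bot.calibration(n); return {k:np.array(v) for k,v in c.items()}
def rot(a):
    a=np.array(a,float)
    if a.shape==(3,3): return a
    from scipy.spatial.transform import Rotation as R
    return R.from_euler('xyz',a).as_matrix()
def rays(c,px):
    K=c['intrinsics'];k=float(c['k1'])
    return cv2.undistortPoints(np.array(px,float).reshape(-1,1,2),K,np.array([k,0,0,0,0.])).reshape(-1,2)
def plane(c,px,z):
    s=rays(c,px); d=np.c_[s,np.ones(len(s))]@rot(c['attitude']).T
    o=c['origin']; return o+d*((z-o[2])/d[:,2])[:,None]
def cloud(c,dep):
    h,w=dep.shape; v,u=np.mgrid[:h,:w]; s=rays(c,np.c_[u.ravel(),v.ravel()])
    d=np.c_[s,np.ones(len(s))]*dep.reshape(-1,1)
    return (d@rot(c['attitude']).T+c['origin']).reshape(h,w,3)
E
python3 - <<'E'
from h import *
for n in ('scene','side','wrist'):
    c=cam(n); p,d=bot.grab_frame(n); cv2.imwrite(f'pics/{n}0.png',p); np.savez(f'{n}0.npz',p=p,d=d,**c)
    print(n,c['origin'],c['attitude'],c['intrinsics'][0],c['k1'])
print(bot.read_state())
E
```

```text
scene [ 1.04785578 -0.54379996  0.6832009 ] [-2.24446408  0.00683097  0.74676078] [402.38715506   0.         323.85133607] 0.02328858223231109
side [0.20406026 0.57894601 0.66726527] [-2.30584728 -0.00497031 -2.61521675] [375.95645797   0.         321.52647939] -0.017081547685074357
wrist [0.05939035 0.55189037 0.37337071] [2.81622048e+00 1.61190520e-03 1.31456757e+00] [286.34922785   0.         321.94755262] -0.011172585318323113
{'t': 0.15, 'q': array([ 1.11218519e+00,  2.59215227e-01,  1.53581079e+00,  1.04894204e-05,
        1.34800611e+00, -2.02791821e-01]), 'joint_vel': array([ 0.00097808, -0.00110688, -0.0035073 ,  0.00265787, -0.00030138,
       -0.00035564]), 'tau': array([ 9.09836872e-04, -4.46388531e+01, -2.90814203e+01, -4.22090216e-04,
        8.33691942e-03, -2.12092505e-05]), 'position': array([0.13896222, 0.53174822, 0.23065273]), 'tool_rot': array([-3.14018473e+00, -2.99934659e-04,  2.88577081e+00]), 'force': array([0.30699026, 0.08122747, 0.37227276]), 'torque': array([0.0532227 , 0.00014981, 0.0046315 ]), 'grasp_force': 0.0, 'gripper_width': 1.0013996340238907}
```

View pics/scene0.png

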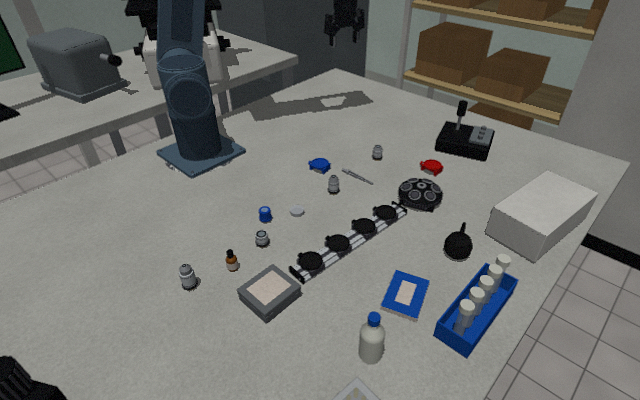

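View pics/side0.png

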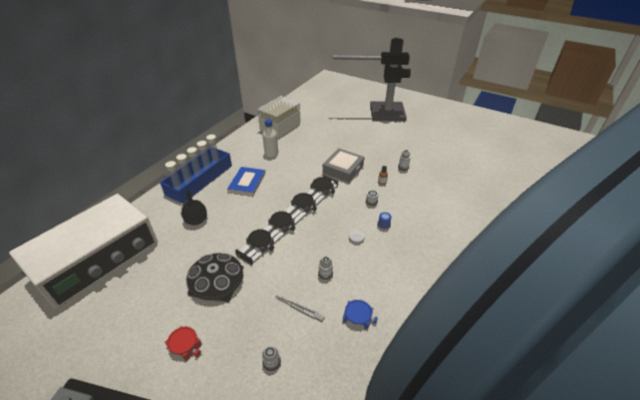

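Scene view: objective candidates at (377,152), (333,184), (262,238) and (188,277). The blue cap at (265,214) is a look-alike and the amber bottle at (232,260) is a bystander. Dishes are at (386,213), (364,227), (338,243) and (310,262), with the nosepiece at (420,193). The blue dish (320,164) and red dish (431,166) are decoys. Next I'll measure heights and positions and make one enlarged crop sheet.

```bash
cat > m.py <<'E'
from h import *
from scipy.optimize import least_squares
def circ(P,r):
    f=least_squares(lambda q:np.hypot(*(P-q).T)-r,P.mean(0),loss='soft_l1',f_scale=.001); return f.x
objs={'P':((377,152),(271,358)),'Q':((333,184),(326,268)),'R':((262,238),(372,198)),'S':((188,277),(405,160))}
dish=[((386,213),(261,240)),((364,227),(282,221)),((338,243),(304,202)),((310,262),(323,185))]
Z={n:np.load(n+'0.npz') for n in('scene','side')}
C={n:cloud(z,z['d']) for n,z in Z.items()}
for k,v in objs.items():
    for n,px in zip(Z,v):
        g=plane(Z[n],[px],.02)[0]; c=C[n].reshape(-1,3); m=(np.hypot(*(c-g)[:,:2].T)<.035)&(c[:,2]>.006)&(c[:,2]<.1)
        p=c[m]; h=np.percentile(p[:,2],98); b=p[(p[:,2]>.014)&(p[:,2]<.03)]
        t=p[p[:,2]>h-.003]
        print(k,n,len(p),'h',h.round(4),'barrel',circ(b[:,:2],.015).round(4),'top',t[:,:2].mean(0).round(4),len(t))
for i,v in enumerate(dish):
    for n,px in zip(Z,v):
        g=plane(Z[n],[px],.027)[0]; c=C[n].reshape(-1,3); m=(np.hypot(*(c-g)[:,:2].T)<.04)&(c[:,2]>.0225)&(c[:,2]<.034)
        p=c[m]
        hull=cv2.convexHull(p[:,:2].astype(np.float32)); (x,y),r=cv2.minEnclosingCircle(hull)
        print('dish',i,n,len(p),np.round((x,y,r),4),p[:,2].mean().round(4),'ray',g[:2].round(4))
for n,px in zip(Z,((420,190),(214,272))):
    g=plane(Z[n],[px],.04)[0]; print('nose',n,g)
cr=[cv2.resize(Z['scene']['p'][y-25:y+25,x-25:x+25],(200,200),interpolation=2) for (x,y),_ in objs.values()]
cr2=[cv2.resize(Z['side']['p'][y-25:y+25,x-25:x+25],(200,200),interpolation=2) for _,(x,y) in objs.values()]
cv2.imwrite('pics/crops.png',np.vstack([np.hstack(cr),np.hstack(cr2)]))
E
python3 m.py
```

```text
P scene 125 h 0.0439 barrel [0.4366 0.3529] top [0.4376 0.35  ] 22
P side 370 h 0.0468 barrel [0.437  0.3521] top [0.4357 0.3526] 107
Q scene 179 h 0.0536 barrel [0.4511 0.1318] top [0.4531 0.1301] 22
Q side 280 h 0.0555 barrel [0.4515 0.1309] top [0.4506 0.1323] 46
R scene 197 h 0.0354 barrel [ 0.4634 -0.1385] top [ 0.4646 -0.1395] 67
R side 167 h 0.0367 barrel [ 0.4642 -0.1389] top [ 0.4632 -0.1379] 56
S scene 354 h 0.0635 barrel [ 0.4466 -0.3257] top [ 0.4489 -0.3268] 34
S side 192 h 0.0643 barrel [ 0.4469 -0.3271] top [ 0.4457 -0.3241] 14
dish 0 scene 240 [0.6279 0.1301 0.0287] 0.0249 ray [0.6338 0.1272]
dish 0 side 354 [0.6237 0.1366 0.0329] 0.0261 ray [0.619  0.1366]
dish 1 scene 271 [0.6189 0.0536 0.0324] 0.025 ray [0.6255 0.0488]
dish 1 side 303 [0.6166 0.0598 0.0323] 0.0263 ray [0.6129 0.0603]
dish 2 scene 309 [ 0.6131 -0.0326  0.031 ] 0.0249 ray [ 0.6153 -0.0348]
dish 2 side 262 [ 0.611  -0.0282  0.0313] 0.0262 ray [ 0.604  -0.0259]
dish 3 scene 361 [ 0.6035 -0.1174  0.0308] 0.025 ray [ 0.6088 -0.1209]
dish 3 side 229 [ 0.6043 -0.116   0.0315] 0.0264 ray [ 0.5966 -0.1109]
nose scene [0.65275431 0.25104242 0.04      ]
nose side [0.64029117 0.26799292 0.04      ]
```

View pics/crops.png

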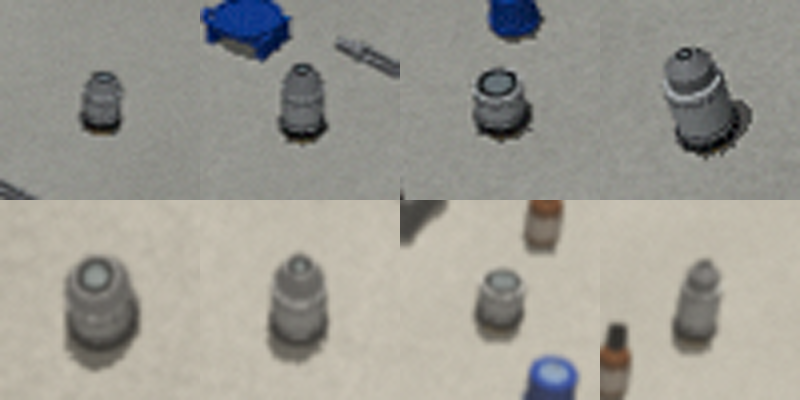

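View pics/wrist0.png

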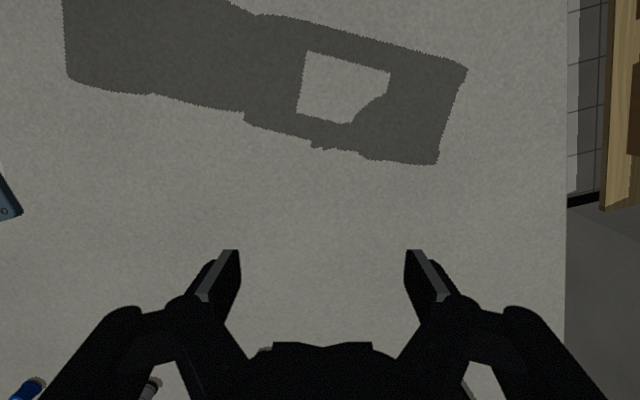

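The crops confirm by height and shape: P = 44 mm (obj_b), Q = 54 mm (obj_c), R = 34 mm (obj_a, broad lens, not blue) and S = 64 mm (obj_d). The dish next to the nosepiece is the one at (386,213). The wrist view only shows the bench. Next I'll refine the dish centres and list the obstacles near each objective.

```bash
cat > d.py <<'E'
from h import *
Z={n:np.load(n+'0.npz') for n in('scene','side')}
ob={'b':(.437,.3525),'c':(.4513,.1313),'a':(.464,-.1387),'d':(.4468,-.3264)}
C={n:cloud(z,z['d']) for n,z in Z.items()}
for k,g in ob.items():
    for n in Z:
        c=C[n].reshape(-1,3); r=c[:,:2]-g; R=np.hypot(*r.T); m=(R>.022)&(R<.09)&(c[:,2]>.005)&(c[:,2]<.12)
        q=r[m]; 
        if len(q): i=R[m].argmin(); print(k,n,len(q),'closest',q[i].round(3),'in finger lane', (np.abs(q[:,1])<.014).sum(), 'min|x| in lane', np.abs(q[np.abs(q[:,1])<.014][:,0]).min(initial=9).round(3))
# ortho view at rim plane
x0,x1,y0,y1=.55,.70,-.16,.30; s=1/.0006
W,H=int((y1-y0)*s),int((x1-x0)*s)
out=[]
for n,z in Z.items():
    jj,ii=np.meshgrid(np.arange(W),np.arange(H)); X=np.c_[(x0+ii.ravel()/s),(y0+jj.ravel()/s),np.full(ii.size,.028)]
    Rm=rot(z['attitude']); rv=cv2.Rodrigues(Rm.T)[0]; tv=-Rm.T@z['origin']
    uv=cv2.projectPoints(X,rv,tv,z['intrinsics'],np.array([float(z['k1']),0,0,0,0]))[0].reshape(H,W,2).astype(np.float32)
    o=cv2.remap(z['p'],uv,None,cv2.INTER_LINEAR); o=np.clip(o.astype(float)*2.2,0,255).astype(np.uint8)
    for (x,y) in [(.625,.133),(.617,.056),(.611,-.031),(.604,-.117)]:
        cv2.circle(o,(int((y-y0)*s),int((x-x0)*s)),int(.027*s),(0,255,0),1)
    out.append(o)
cv2.imwrite('pics/ortho.png',np.vstack(out))
E
python3 d.py
```

```text
b side 1 closest [ 0.034 -0.009] in finger lane 1 min|x| in lane 0.034
c scene 2 closest [-0.078  0.043] in finger lane 0 min|x| in lane 9.0
a scene 150 closest [-0.052  0.049] in finger lane 0 min|x| in lane 9.0
a side 123 closest [-0.054  0.05 ] in finger lane 0 min|x| in lane 9.0
d scene 48 closest [0.027 0.079] in finger lane 0 min|x| in lane 9.0
d side 3 closest [0.018 0.086] in finger lane 0 min|x| in lane 9.0
```

View pics/ortho.png

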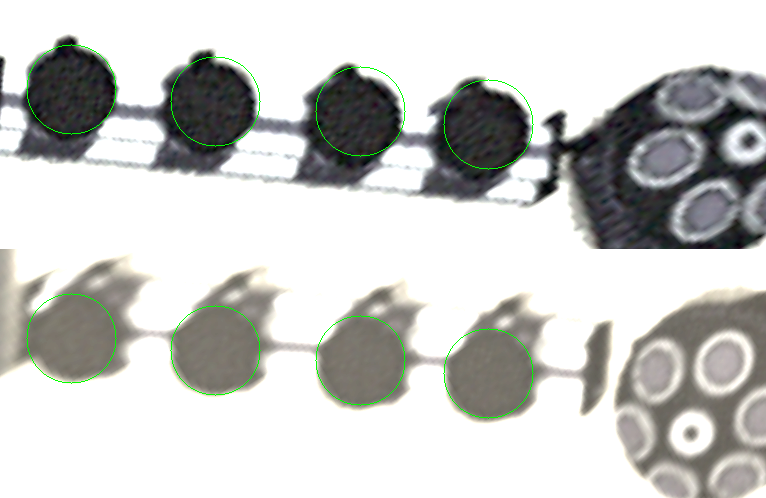

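>>> move_arm --motion '[[[0,0,0],[0,0,7],-1],[[0,0,0],[0,0,7],-1],[[0,0,0],[0,0,7],-1],[[0,0,0],[0,0,7],-1],[[0,0,0],[0,0,7],-1],[[0,0,0],[0,0,7],-1],[[0,0,0],[0,0,7],-1],[[0,0,0],[0,0,7],-1],[[0,0,0],[0,0,7],-1],[[0,0,0],[0,0,7],-1]]' --grip_force 40

```text
t: 0.98
position: [0.139, 0.5319, 0.2309]
tool_rot: [-3.141, 0.001, 1.658]
force: [0.6, -0.2, -0.2]
gripper_width: 0.998
grasp_force: 0.0
```

The ortho view shows the estimated circles within about 2 mm of the dishes, seen from both cameras. Dish centres, nearest the nosepiece first: (.6245,.132), (.617,.055), (.611,-.032), (.604,-.117). No obstacles lie in the finger lanes. I'll start with obj_b.

>>> move_arm --motion '[[[0,0,0],[0,0,5],-1],[[-0.02,0.033,0],[0,0,0],-1],[[-0.02,0.033,0],[0,0,0],-1],[[-0.02,0.033,0],[0,0,0],-1],[[-0.02,0.033,0],[0,0,0],-1],[[-0.02,0.033,0],[0,0,0],-1],[[-0.02,0.033,0],[0,0,0],-1],[[-0.02,0.033,0],[0,0,0],-1],[[-0.02,0.033,0],[0,0,0],-1],[[-0.02,0.033,0],[0,0,0],-1]]'

```text
t: 1.82
position: [0.4385, 0.3525, 0.2311]
tool_rot: [-3.141, 0.0, 1.577]
force: [0.1, 0.3, 0.4]
gripper_width: 1.0
grasp_force: 0.0
```

>>> move_arm --motion '[[[0,0,0.03],[0,0,0],-1],[[0,0,0.03],[0,0,0],-1],[[0,0,0.03],[0,0,0],-1],[[0,0,0.03],[0,0,0],-1],[[0,0,0],[0,0,0],-1],[[0,0,0],[0,0,0],-1]]'

```text
t: 2.32
position: [0.436, 0.3532, 0.1099]
tool_rot: [-3.137, 0.002, 1.577]
force: [0.5, 0.9, 0.4]
gripper_width: 1.002
grasp_force: 0.0
```

```bash
python3 - <<'E'
from h import *
s=bot.read_state();print(s['position'],s['tool_rot'],s['force'])
c=cam('wrist');p,d=bot.grab_frame('wrist');cv2.imwrite('pics/w1.png',p);np.savez('w1.npz',p=p,d=d,**c)
Rm=rot(c['attitude']);uv=cv2.projectPoints(np.array([[.437,.3525,.044],[.437,.3525,0]]),cv2.Rodrigues(Rm.T)[0],-Rm.T@c['origin'],c['intrinsics'],np.array([float(c['k1']),0,0,0,0]))[0]
print(uv.round(1))
E
```

```text
[0.43599654 0.35318902 0.10994568] [-3.13748168e+00  2.12686380e-03  1.57668434e+00] [0.52185393 0.90361175 0.43672367]
[[[323.5 207.8]]

 [[323.5 190.3]]]
```

View pics/w1.png

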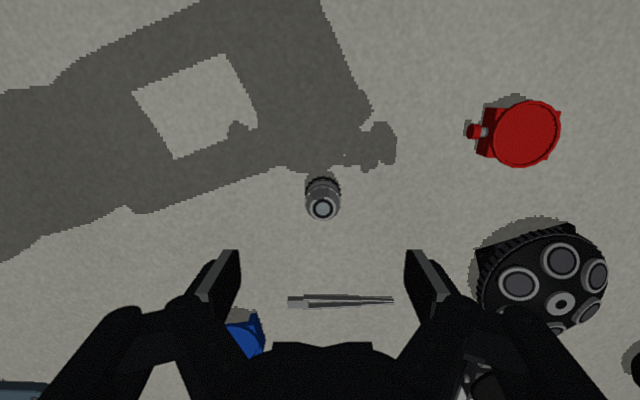

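The wrist image has the obj_b lens at (322,208); I predicted (323.5,207.8), so the position is right. Descend and grip.

>>> move_arm --motion '[[[0,0,0.03],[0,0,0],-1],[[0,0,0.03],[0,0,0],-1],[[0,0,0.025],[0,0,0],-1],[[0,0,0.011],[0,0,0],-1],[[0,0,0],[0,0,0],-0.2],[[0,0,0],[0,0,0],0.2],[[0,0,0],[0,0,0],0.6],[[0,0,0],[0,0,0],1],[[0,0,0],[0,0,0],1],[[0,0,0],[0,0,0],1]]' --grip_force 40

```text
t: 3.2
position: [0.4384, 0.3546, 0.0174]
tool_rot: [3.139, -0.002, 1.577]
force: [-1.0, 0.4, 6.7]
gripper_width: 0.336
grasp_force: 39.0
```

>>> move_arm --motion '[[[0,0,0],[0,0,0],1],[[0,0,0],[0,0,0],1],[[0,0,0],[0,0,0],1],[[0,0,0],[0,0,0],1]]'

```text
t: 3.53
position: [0.4384, 0.3546, 0.0174]
tool_rot: [3.139, -0.002, 1.577]
force: [-0.7, 0.4, 6.0]
gripper_width: 0.333
grasp_force: 39.0
```

>>> move_arm --motion '[[[0,0,-0.02],[0,0,0],1],[[0,0,-0.03],[0,0,0],1],[[0,0,-0.03],[0,0,0],1],[[0,0,-0.03],[0,0,0],1],[[0,0,-0.02],[0,0,0],1],[[0,0,0],[0,0,0],1]]'

```text
t: 4.03
position: [0.4401, 0.3555, 0.1513]
tool_rot: [3.132, -0.005, 1.577]
force: [1.0, 0.4, -0.2]
gripper_width: 0.331
grasp_force: 39.8
```

>>> move_arm --motion '[[[-0.02,0.012,0],[0,0,0],1],[[-0.035,0.021,0],[0,0,0],1],[[-0.035,0.021,0],[0,0,0],1],[[-0.035,0.021,0],[0,0,0],1],[[-0.035,0.021,0],[0,0,0],1],[[-0.035,0.021,0],[0,0,0],1],[[-0.035,0.021,0],[0,0,0],1],[[-0.035,0.021,0],[0,0,0],1],[[-0.033,0.02,0],[0,0,0],1],[[0,0,0],[0,0,0],1]]'

```text
t: 4.87
position: [0.6215, 0.0499, 0.1446]
tool_rot: [3.139, 0.003, 1.571]
force: [0.9, 0.4, -0.5]
gripper_width: 0.326
grasp_force: 39.9
```

>>> move_arm --motion '[[[0,0,0],[0,0,0],1]]'

```text
t: 4.95
position: [0.6184, 0.0546, 0.1442]
tool_rot: [-3.14, -0.0, 1.573]
force: [0.3, 1.0, -2.0]
gripper_width: 0.332
grasp_force: 39.9
```

```bash
python3 - <<'E'
from h import *
s=bot.read_state();print(s['position'],s['tool_rot'],s['force'],s['grasp_force'])
c=cam('wrist');p,d=bot.grab_frame('wrist')
Rm=rot(c['attitude'])
for x,y in [(.6245,.132),(.617,.055),(.611,-.032),(.604,-.117)]:
    t=np.linspace(0,6.28,60);X=np.c_[x+.027*np.cos(t),y+.027*np.sin(t),np.full(60,.028)]
    uv=cv2.projectPoints(X,cv2.Rodrigues(Rm.T)[0],-Rm.T@c['origin'],c['intrinsics'],np.array([float(c['k1']),0,0,0,0]))[0]
    cv2.polylines(p,[uv.round().astype(int)],True,(0,255,0),1)
cv2.imwrite('pics/w2.png',p)
E
```

```text
[0.61842837 0.05463803 0.144226  ] [-3.14047483e+00 -8.70569726e-05  1.57276819e+00] [ 0.31537189  1.02451178 -1.96736595] 39.904867107395035
```

View pics/w2.png

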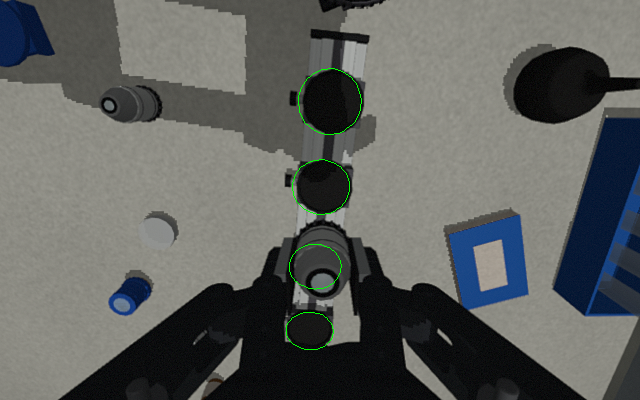

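The wrist view shows all four projected circles lying on the dishes (dish 0 at (331,101), dish 1 at (322,187)), and obj_b is held upright. Lower it into dish 1.

>>> move_arm --motion '[[[0.002,0,0.025],[0,0,0],1],[[0,0,0.03],[0,0,0],1],[[0,0,0.02],[0,0,0],1],[[0,0,0.015],[0,0,0],1],[[0,0,0.008],[0,0,0],1],[[0,0,0],[0,0,0],1],[[0,0,0],[0,0,0],1]]'

```text
t: 5.58
position: [0.6176, 0.0601, 0.0475]
tool_rot: [-3.141, -0.0, 1.578]
force: [-0.7, -0.5, -1.2]
gripper_width: 0.331
grasp_force: 39.9
```

>>> move_arm --motion '[[[0,0,0.001],[0,0,0],1],[[0,0,0],[0,0,0],1]]'

```text
t: 5.75
position: [0.6188, 0.0592, 0.0477]
tool_rot: [3.139, 0.0, 1.577]
force: [0.3, -0.2, -1.4]
gripper_width: 0.333
grasp_force: 39.9
```

>>> move_arm --motion '[[[-0.002,0,0.003],[0,0,0],1],[[0,0,0.001],[0,0,0],1],[[0,0,0],[0,0,0],1],[[0,0,0],[0,0,0],1]]'

```text
t: 6.08
position: [0.6181, 0.0568, 0.0425]
tool_rot: [3.141, 0.0, 1.577]
force: [0.5, 0.3, -0.3]
gripper_width: 0.332
grasp_force: 40.2
```

>>> move_arm --motion '[[[0,0,0.001],[0,0,0],1],[[0,0,0],[0,0,0],1],[[0,0,0],[0,0,0],1]]'

```text
t: 6.33
position: [0.6182, 0.0567, 0.0424]
tool_rot: [3.141, 0.0, 1.577]
force: [-2.2, -1.2, 6.4]
gripper_width: 0.334
grasp_force: 40.8
```

>>> move_arm --motion '[[[0,0,0],[0,0,0],0],[[0,0,0],[0,0,0],-1],[[0,0,0],[0,0,0],-1],[[0,0,0],[0,0,0],-1],[[0,0,0],[0,0,0],-1],[[0,0,-0.015],[0,0,0],-1],[[0,0,-0.03],[0,0,0],-1],[[0,0,-0.035],[0,0,0],-1],[[0,0,-0.025],[0,0,0],-1],[[0,0,0],[0,0,0],-1]]'

```text
t: 7.17
position: [0.6217, 0.0568, 0.1528]
tool_rot: [3.131, 0.001, 1.577]
force: [1.1, 0.6, 0.8]
gripper_width: 1.001
grasp_force: 0.0
```

>>> move_arm --motion '[[[0.012,-0.028,0],[0,0,0],-1],[[0.013,-0.028,0],[0,0,0],-1],[[0.013,-0.028,0],[0,0,0],-1],[[0.013,-0.028,0],[0,0,0],-1],[[0.012,-0.028,0],[0,0,0],-1],[[0.012,-0.027,0],[0,0,0],-1],[[0,0,0],[0,0,0],-1],[[0,0,0],[0,0,0],-1]]'

```text
t: 7.83
position: [0.4494, 0.1316, 0.1463]
tool_rot: [-3.142, 0.0, 1.578]
force: [0.5, 0.6, 0.1]
gripper_width: 0.999
grasp_force: 0.0
```

```bash
cat > chk.py <<'E'
from h import *
import sys
s=bot.read_state();print(s['position'],s['tool_rot'],s['force'])
n=sys.argv[1]; 
for cn in ('scene','side'):
    c=cam(cn);p,d=bot.grab_frame(cn); cl=cloud(c,d).reshape(-1,3)
    for a in sys.argv[2:]:
        x,y=map(float,a.split(','));r=cl-[x,y,0];m=(np.hypot(r[:,0],r[:,1])<.03)&(cl[:,2]>.036)&(cl[:,2]<.11)
        from m0 import circ
        q=cl[m]
        if len(q)<20: print(cn,a,'hidden',len(q)); continue
        h=np.percentile(q[:,2],98);b=q[(q[:,2]>.039)&(q[:,2]<.056)]
        print(cn,a,'h',h.round(4),'centre',circ(b[:,:2],.015).round(4))
    cv2.imwrite(f'pics/{cn}{n}.png',p)
E
sed -n 1,4p m.py > m0.py; python3 chk.py 3 .617,.055
```

```text
[0.44935159 0.13156594 0.14627804] [-3.14151840e+00  5.38535713e-05  1.57849711e+00] [0.46300915 0.56656743 0.12782557]
scene .617,.055 h 0.0694 centre [0.6177 0.055 ]
side .617,.055 h 0.0713 centre [0.6184 0.0548]
```

View pics/scene3.png

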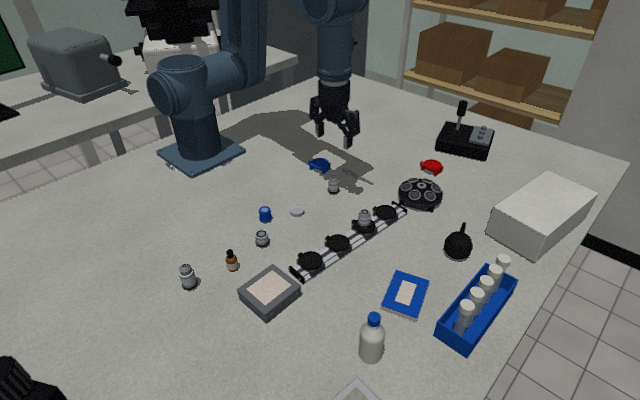

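The scene view shows obj_b upright in the second dish at (364,218), measured at (.618,.055) with its top at 70 mm, as it should be. Now obj_c.

>>> move_arm --motion '[[[0,0.002,0.03],[0,0,0],-1],[[0,0,0.03],[0,0,0],-1],[[0,0,0.03],[0,0,0],-1],[[0,0,0.025],[0,0,0],-1],[[0,0,0.015],[0,0,0],-1],[[0,0,0],[0,0,0],-0.2],[[0,0,0],[0,0,0],0.2],[[0,0,0],[0,0,0],0.6],[[0,0,0],[0,0,0],1],[[0,0,0],[0,0,0],1]]'

```text
t: 8.77
position: [0.4537, 0.1309, 0.0177]
tool_rot: [3.139, -0.0, 1.577]
force: [-1.3, -0.9, 4.2]
gripper_width: 0.339
grasp_force: 39.0
```

>>> move_arm --motion '[[[0,0,0],[0,0,0],1],[[0,0,0],[0,0,0],1],[[0,0,0],[0,0,0],1]]'

```text
t: 9.02
position: [0.4537, 0.131, 0.0177]
tool_rot: [3.139, 0.0, 1.577]
force: [-0.9, -0.4, 6.8]
gripper_width: 0.339
grasp_force: 39.5
```

>>> move_arm --motion '[[[0,0,-0.02],[0,0,0],1],[[0,0,-0.03],[0,0,0],1],[[0,0,-0.03],[0,0,0],1],[[0,0,-0.03],[0,0,0],1],[[0,0,-0.02],[0,0,0],1],[[0,0,0],[0,0,0],1]]'

```text
t: 9.52
position: [0.4555, 0.1313, 0.1511]
tool_rot: [3.132, -0.0, 1.577]
force: [0.6, -0.3, -1.5]
gripper_width: 0.333
grasp_force: 40.0
```

>>> move_arm --motion '[[[-0.015,0.015,0],[0,0,0],1],[[-0.023,0.022,0],[0,0,0],1],[[-0.025,0.024,0],[0,0,0],1],[[-0.025,0.024,0],[0,0,0],1],[[-0.025,0.024,0],[0,0,0],1],[[-0.025,0.024,0],[0,0,0],1],[[-0.025,0.024,0],[0,0,0],1],[[0,0,0],[0,0,0],1],[[0,0,0],[0,0,0],1]]'

```text
t: 10.27
position: [0.6107, -0.0326, 0.1445]
tool_rot: [-3.14, -0.0, 1.574]
force: [0.0, -0.2, -2.3]
gripper_width: 0.334
grasp_force: 40.2
```

>>> move_arm --motion '[[[0,0,0.025],[0,0,0],1],[[0,0,0.03],[0,0,0],1],[[0,0,0.02],[0,0,0],1],[[0,0,0.015],[0,0,0],1],[[0,0,0.005],[0,0,0],1],[[0,0,0],[0,0,0],1],[[0,0,0],[0,0,0],1]]'

```text
t: 10.85
position: [0.6102, -0.0304, 0.0516]
tool_rot: [-3.141, -0.0, 1.577]
force: [0.9, 0.1, -1.0]
gripper_width: 0.335
grasp_force: 40.2
```

>>> move_arm --motion '[[[-0.001,0,0.005],[0,0,0],1],[[0,0,0.002],[0,0,0],1],[[0,0,0.001],[0,0,0],1],[[0,0,0.001],[0,0,0],1],[[0,0,0],[0,0,0],1]]'

```text
t: 11.27
position: [0.6108, -0.0321, 0.0428]
tool_rot: [3.141, 0.0, 1.577]
force: [-0.7, -0.6, 0.4]
gripper_width: 0.336
grasp_force: 40.5
```

>>> move_arm --motion '[[[0,0,0.0005],[0,0,0],1],[[0,0,0],[0,0,0],1],[[0,0,0],[0,0,0],1]]'

```text
t: 11.52
position: [0.6108, -0.0322, 0.0427]
tool_rot: [3.141, 0.0, 1.577]
force: [-3.0, 0.5, 5.5]
gripper_width: 0.336
grasp_force: 40.9
```

>>> move_arm --motion '[[[0,0,0],[0,0,0],0],[[0,0,0],[0,0,0],-1],[[0,0,0],[0,0,0],-1],[[0,0,0],[0,0,0],-1],[[0,0,0],[0,0,0],-1],[[0,0,-0.015],[0,0,0],-1],[[0,0,-0.03],[0,0,0],-1],[[0,0,-0.035],[0,0,0],-1],[[0,0,-0.025],[0,0,0],-1],[[0,0,0],[0,0,0],-1]]'

```text
t: 12.35
position: [0.6141, -0.0328, 0.1532]
tool_rot: [3.131, 0.003, 1.577]
force: [1.4, 0.7, -0.1]
gripper_width: 0.996
grasp_force: 0.0
```

>>> move_arm --motion '[[[-0.018,-0.024,0],[0,0,0],-1],[[-0.018,-0.025,0],[0,0,0],-1],[[-0.018,-0.025,0],[0,0,0],-1],[[-0.018,-0.025,0],[0,0,0],-1],[[-0.018,-0.024,0],[0,0,0],-1],[[-0.017,-0.024,0],[0,0,0],-1],[[0,0,0],[0,0,0],-1],[[0,0,0],[0,0,0],-1]]'

```text
t: 13.02
position: [0.4633, -0.1406, 0.1467]
tool_rot: [-3.142, -0.0, 1.574]
force: [0.7, 0.5, 0.8]
gripper_width: 0.997
grasp_force: 0.0
```

```bash
python3 chk.py 4 .617,.055 .611,-.032
```

```text
[ 0.4633172  -0.14061486  0.14671409] [-3.14155578e+00 -1.53060291e-04  1.57401624e+00] [0.72569209 0.46431625 0.78223076]
scene .617,.055 h 0.0692 centre [0.6177 0.0549]
scene .611,-.032 h 0.0794 centre [ 0.6104 -0.0316]
side .617,.055 h 0.0712 centre [0.6181 0.0546]
side .611,-.032 h 0.0806 centre [ 0.6109 -0.0322]
```

>>> move_arm --motion '[[[0.002,0.001,0.03],[0,0,0],-1],[[0,0,0.03],[0,0,0],-1],[[0,0,0.03],[0,0,0],-1],[[0,0,0.025],[0,0,0],-1],[[0,0,0.016],[0,0,0],-1],[[0,0,0],[0,0,0],-0.2],[[0,0,0],[0,0,0],0.2],[[0,0,0],[0,0,0],0.6],[[0,0,0],[0,0,0],1],[[0,0,0],[0,0,0],1]]'

```text
t: 13.95
position: [0.4664, -0.1384, 0.0173]
tool_rot: [3.139, 0.001, 1.577]
force: [-1.0, 1.4, 5.3]
gripper_width: 0.334
grasp_force: 39.1
```

>>> move_arm --motion '[[[0,0,0],[0,0,0],1],[[0,0,0],[0,0,0],1],[[0,0,0],[0,0,0],1]]'

```text
t: 14.2
position: [0.4664, -0.1384, 0.0173]
tool_rot: [3.139, 0.001, 1.577]
force: [-0.2, 1.9, 6.6]
gripper_width: 0.333
grasp_force: 39.4
```

>>> move_arm --motion '[[[0,0,-0.02],[0,0,0],1],[[0,0,-0.03],[0,0,0],1],[[0,0,-0.03],[0,0,0],1],[[0,0,-0.03],[0,0,0],1],[[0,0,-0.02],[0,0,0],1],[[0,0,0],[0,0,0],1]]'

```text
t: 14.7
position: [0.4679, -0.1394, 0.1509]
tool_rot: [3.133, 0.005, 1.577]
force: [0.2, 0.1, -0.3]
gripper_width: 0.335
grasp_force: 39.7
```

>>> move_arm --motion '[[[0.02,0.012,0],[0,0,0],1],[[0.032,0.019,0],[0,0,0],1],[[0.032,0.019,0],[0,0,0],1],[[0.032,0.019,0],[0,0,0],1],[[0.032,0.019,0],[0,0,0],1],[[0.032,0.019,0],[0,0,0],1],[[0.032,0.019,0],[0,0,0],1],[[0.032,0.018,0],[0,0,0],1],[[0.026,0.015,0],[0,0,0],1],[[0,0,0],[0,0,0],1]]'

```text
t: 15.53
position: [0.624, 0.1381, 0.1445]
tool_rot: [3.141, -0.002, 1.581]
force: [0.1, -0.2, -0.7]
gripper_width: 0.335
grasp_force: 39.9
```

>>> move_arm --motion '[[[0,0,0],[0,0,0],1],[[0,0,0.01],[0,0,0],1],[[0,0,0],[0,0,0],1]]'

```text
t: 15.78
position: [0.6207, 0.1319, 0.1332]
tool_rot: [-3.138, 0.001, 1.576]
force: [0.1, -1.3, -1.8]
gripper_width: 0.336
grasp_force: 39.9
```

Now at (.6207, .1319, .1332); I need x .6245 and z about .0425.

>>> move_arm --motion '[[[0,0.003,0.02],[0,0,0],1],[[0,0,0.025],[0,0,0],1],[[0,0,0.02],[0,0,0],1],[[0,0,0.012],[0,0,0],1],[[0,0,0.004],[0,0,0],1],[[0,0,0],[0,0,0],1],[[0,0,0],[0,0,0],1]]'

```text
t: 16.37
position: [0.626, 0.1325, 0.0555]
tool_rot: [3.141, -0.0, 1.576]
force: [1.0, 0.3, -0.9]
gripper_width: 0.334
grasp_force: 39.9
```

>>> move_arm --motion '[[[0,-0.001,0.006],[0,0,0],1],[[0,0,0.003],[0,0,0],1],[[0,0,0.002],[0,0,0],1],[[0,0,0.001],[0,0,0],1],[[0,0,0],[0,0,0],1],[[0,0,0],[0,0,0],1]]'

```text
t: 16.87
position: [0.6246, 0.1331, 0.0429]
tool_rot: [3.141, -0.0, 1.577]
force: [0.4, 0.1, -0.9]
gripper_width: 0.334
grasp_force: 39.9
```

>>> move_arm --motion '[[[0,0,0.001],[0,0,0],1],[[0,0,0],[0,0,0],1],[[0,0,0],[0,0,0],1]]'

```text
t: 17.12
position: [0.6248, 0.1331, 0.0424]
tool_rot: [3.141, -0.0, 1.577]
force: [-0.3, 0.3, 3.0]
gripper_width: 0.333
grasp_force: 40.3
```

>>> move_arm --motion '[[[0,0,0],[0,0,0],0],[[0,0,0],[0,0,0],-1],[[0,0,0],[0,0,0],-1],[[0,0,0],[0,0,0],-1],[[0,0,0],[0,0,0],-1],[[0,0,-0.015],[0,0,0],-1],[[0,0,-0.03],[0,0,0],-1],[[0,0,-0.035],[0,0,0],-1],[[0,0,-0.025],[0,0,0],-1],[[0,0,0],[0,0,0],-1]]'

```text
t: 17.95
position: [0.6282, 0.1332, 0.1535]
tool_rot: [3.13, -0.0, 1.577]
force: [2.0, 0.2, 0.7]
gripper_width: 0.997
grasp_force: 0.0
```

>>> move_arm --motion '[[[-0.03,-0.012,0],[0,0,0],-1],[[-0.03,-0.012,0],[0,0,0],-1],[[-0.03,-0.012,0],[0,0,0],-1],[[-0.03,-0.012,0],[0,0,0],-1],[[-0.03,-0.012,0],[0,0,0],-1],[[-0.03,-0.012,0],[0,0,0],-1],[[-0.03,-0.012,0],[0,0,0],-1],[[-0.03,-0.012,0],[0,0,0],-1],[[-0.03,-0.012,0],[0,0,0],-1],[[-0.03,-0.012,0],[0,0,0],-1]]'

```text
t: 18.78
position: [0.5054, -0.1689, 0.1465]
tool_rot: [-3.141, -0.0, 1.577]
force: [1.0, -0.0, -1.3]
gripper_width: 1.0
grasp_force: 0.0
```

>>> move_arm --motion '[[[-0.03,-0.012,0],[0,0,0],-1],[[-0.03,-0.012,0],[0,0,0],-1],[[-0.03,-0.012,0],[0,0,0],-1],[[-0.03,-0.012,0],[0,0,0],-1],[[-0.03,-0.01,0],[0,0,0],-1],[[0,0,0],[0,0,0],-1],[[0,0,0],[0,0,0],-1]]'

```text
t: 19.37
position: [0.4484, -0.3196, 0.1464]
tool_rot: [-3.141, -0.0, 1.573]
force: [-0.1, 0.7, -0.4]
gripper_width: 1.0
grasp_force: 0.0
```

```bash
python3 chk.py 5 .6245,.132 .617,.055 .611,-.032
```

```text
[ 0.44844151 -0.31955589  0.14636348] [-3.14135222e+00 -3.06265571e-04  1.57338034e+00] [-0.10728225  0.72181294 -0.43158387]
scene .6245,.132 h 0.0603 centre [0.6241 0.1327]
scene .617,.055 h 0.0697 centre [0.6178 0.0551]
scene .611,-.032 h 0.0794 centre [ 0.6103 -0.0318]
side .6245,.132 h 0.0616 centre [0.6249 0.1326]
side .617,.055 h 0.0712 centre [0.6183 0.0546]
side .611,-.032 h 0.0813 centre [ 0.6107 -0.0319]
```

>>> move_arm --motion '[[[-0.007,-0.003,0.02],[0,0,0],-1],[[0,0,0.03],[0,0,0],-1],[[0,0,0.03],[0,0,0],-1],[[0,0,0.03],[0,0,0],-1],[[0,0,0.02],[0,0,0],-1],[[0,0,0],[0,0,0],-0.2],[[0,0,0],[0,0,0],0.2],[[0,0,0],[0,0,0],0.6],[[0,0,0],[0,0,0],1],[[0,0,0],[0,0,0],1]]'

```text
t: 20.3
position: [0.4474, -0.3258, 0.0188]
tool_rot: [3.139, 0.003, 1.577]
force: [1.2, 1.1, 3.4]
gripper_width: 0.34
grasp_force: 39.2
```

>>> move_arm --motion '[[[0,0,0],[0,0,0],1],[[0,0,0],[0,0,0],1],[[0,0,0],[0,0,0],1]]'

```text
t: 20.55
position: [0.4475, -0.3258, 0.0188]
tool_rot: [3.139, 0.002, 1.577]
force: [1.7, 2.4, 7.4]
gripper_width: 0.333
grasp_force: 39.3
```

>>> move_arm --motion '[[[0,0,-0.02],[0,0,0],1],[[0,0,-0.03],[0,0,0],1],[[0,0,-0.03],[0,0,0],1],[[0,0,-0.03],[0,0,0],1],[[0,0,-0.02],[0,0,0],1],[[0,0,0],[0,0,0],1]]'

```text
t: 21.05
position: [0.4484, -0.3274, 0.1524]
tool_rot: [3.135, 0.008, 1.577]
force: [0.7, -0.2, -2.0]
gripper_width: 0.334
grasp_force: 39.8
```

>>> move_arm --motion '[[[0.018,0.014,0],[0,0,0],1],[[0.026,0.019,0],[0,0,0],1],[[0.028,0.021,0],[0,0,0],1],[[0.028,0.021,0],[0,0,0],1],[[0.028,0.021,0],[0,0,0],1],[[0.028,0.021,0],[0,0,0],1],[[0.028,0.021,0],[0,0,0],1],[[0.026,0.019,0],[0,0,0],1],[[0,0,0],[0,0,0],1],[[0,0,0],[0,0,0],1]]'

```text
t: 21.88
position: [0.602, -0.1122, 0.1455]
tool_rot: [-3.14, -0.001, 1.58]
force: [-0.2, -0.7, -2.1]
gripper_width: 0.339
grasp_force: 40.1
```

>>> move_arm --motion '[[[0,0,0.02],[0,0,0],1],[[0,0,0.02],[0,0,0],1],[[0,0,0],[0,0,0],1]]'

```text
t: 22.13
position: [0.5983, -0.1141, 0.1023]
tool_rot: [-3.134, -0.003, 1.576]
force: [-0.9, 1.9, -1.8]
gripper_width: 0.336
grasp_force: 40.1
```

>>> move_arm --motion '[[[-0.003,0.002,0.02],[0,0,0],1],[[0,0,0.018],[0,0,0],1],[[0,0,0.008],[0,0,0],1],[[0,0,0],[0,0,0],1],[[0,0,0],[0,0,0],1],[[0,0,0],[0,0,0],1]]'

```text
t: 22.63
position: [0.6047, -0.1177, 0.0621]
tool_rot: [3.14, 0.001, 1.576]
force: [0.2, 0.1, -1.6]
gripper_width: 0.337
grasp_force: 40.1
```

>>> move_arm --motion '[[[0.001,0,0.008],[0,0,0],1],[[0,0,0.006],[0,0,0],1],[[0,0,0.002],[0,0,0],1],[[0,0,0.001],[0,0,0],1],[[0,0,0],[0,0,0],1],[[0,0,0],[0,0,0],1]]'

```text
t: 23.13
position: [0.604, -0.116, 0.0439]
tool_rot: [-3.142, -0.0, 1.577]
force: [-0.8, 0.3, 0.3]
gripper_width: 0.336
grasp_force: 40.4
```

>>> move_arm --motion '[[[0,0,0.001],[0,0,0],1],[[0,0,0],[0,0,0],1],[[0,0,0],[0,0,0],1]]'

```text
t: 23.38
position: [0.6041, -0.116, 0.0439]
tool_rot: [3.141, 0.0, 1.577]
force: [-3.3, 1.1, 6.3]
gripper_width: 0.337
grasp_force: 41.0
```

>>> move_arm --motion '[[[0,0,0],[0,0,0],0],[[0,0,0],[0,0,0],-1],[[0,0,0],[0,0,0],-1],[[0,0,0],[0,0,0],-1],[[0,0,0],[0,0,0],-1],[[0,0,-0.015],[0,0,0],-1],[[0,0,-0.03],[0,0,0],-1],[[0,0,-0.035],[0,0,0],-1],[[0,0,-0.025],[0,0,0],-1],[[0,0,0],[0,0,0],-1]]'

```text
t: 24.22
position: [0.6075, -0.1174, 0.1542]
tool_rot: [3.131, 0.004, 1.577]
force: [0.8, 0.6, 0.1]
gripper_width: 1.002
grasp_force: 0.0
```

>>> move_arm --motion '[[[0,-0.03,-0.01],[0,0,0],-1],[[0,-0.03,-0.01],[0,0,0],-1],[[0,-0.03,-0.01],[0,0,0],-1],[[0,-0.03,-0.01],[0,0,0],-1],[[0,-0.03,0],[0,0,0],-1],[[0,0,0],[0,0,0],-1],[[0,0,0],[0,0,0],-1],[[0,0,0],[0,0,0],-1]]'

```text
t: 24.88
position: [0.4547, -0.1173, 0.188]
tool_rot: [3.14, 0.0, 1.576]
force: [0.5, 0.7, -0.3]
gripper_width: 1.0
grasp_force: 0.0
```

```bash
python3 chk.py 6 .6245,.132 .617,.055 .611,-.032 .604,-.117
```

```text
[ 0.45472998 -0.11733284  0.18795212] [3.14033200e+00 4.43779890e-04 1.57620987e+00] [ 0.46074757  0.67939713 -0.32811572]
scene .6245,.132 h 0.0598 centre [0.6242 0.1332]
scene .617,.055 h 0.0698 centre [0.6175 0.0552]
scene .611,-.032 h 0.0793 centre [ 0.6104 -0.0317]
scene .604,-.117 h 0.0886 centre [ 0.6034 -0.117 ]
side .6245,.132 h 0.0617 centre [0.6249 0.1325]
side .617,.055 h 0.0714 centre [0.6182 0.0546]
side .611,-.032 h 0.0806 centre [ 0.6107 -0.0322]
side .604,-.117 h 0.0897 centre [ 0.6041 -0.117 ]
```

View pics/scene6.png

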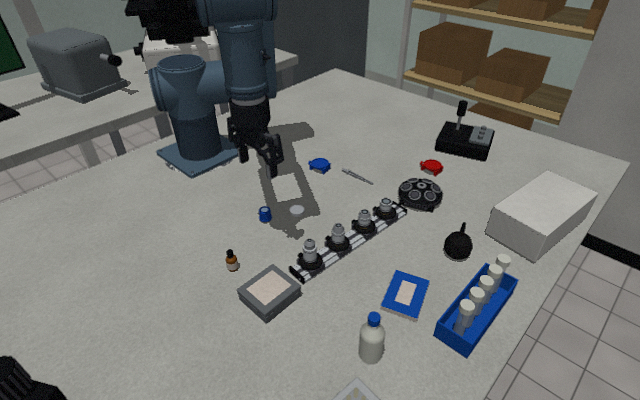

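The final view shows all four upright in their dishes at (386,207), (364,219), (338,235) and (310,252). They run from shortest next to the nosepiece to longest at the far end, and the gripper is clear.

```bash
python3 -c "
from bench import bot
print(bot.finish_job())"
```

```text
the job is handed in; nothing more can be done
None
```

The job is handed in, with no verdict shown: all four objectives stand upright in their dishes, shortest next to the nosepiece to longest at the far end, each within about 2 mm of its dish centre by the last camera check, after about 25 s of the 93 s allowed.

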